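# Stand the coated glass plate in the plate rack

## Task

A coated glass plate lies flat on the loading tray of the blue plate rack. Tip it up on edge into the empty front slot, roughly centred across the rack, and press it down past the sprung jaw until it stands fully home on the slot's bottom. It is glass, so do not force it, and leave the bottles, the jar, the cap and the timer where they are.

Things in the scene. Friction and masses are not known exactly. Their poses are not given: they have to be found in the camera images.
- rack: fixed blue plate rack, 124 mm wide (its y), base plate top at z 12 mm. Origin on the bench under it; x points from the loading tray to the slots (about to the robot's left), z up. Tray: 8 mm thick, flat top at z 55 mm, x -55 to 31 mm; side walls at y +-56 mm, open in front. Behind it the empty front slot, then two rear slots with small green glass plates fixed in them (tops at z 95 mm)
- tray_front (a point): middle of the tray's front top edge, the end away from the slots (rack x -55, z 55 mm)
- slot_bottom (a point): far lower corner of the empty front slot, mid-width (rack x 44, z 19.5 mm), where the slot's floor meets its back. The slot runs along the rack's y, open at both ends, 10 mm wide, rounded front lip level with the tray at rack x 31 to 39 mm; slot and dividers lean back 10 degrees (tops to +x)
- back_top (a point): top of the slot's back, mid-width (rack x 58, z 103 mm): three upright blue bars joined by a top rail, 5 mm thick; the flat front face runs from here straight down to slot_bottom, through rack x 50 mm at tray height
- jaw_nose (a point): nose of an orange sprung jaw, 36 mm wide, that juts from the slot's front wall 15 mm above the bottom and leaves a 3.5 mm gap to the bars, sloping wider above. A plate tipped in comes to rest on it 15 to 25 mm short of the bottom; pressing it past takes about 5 to 15 N on its top edge
- plate: loose glass plate, 110 (x) x 96 (y) x 6 mm, 0.16 kg, green edges, white upper face with green spots. Origin: centre of its underside; z normal to it, up as it lies on the tray. Its +x edge faces the slot, its -x edge juts 20 to 45 mm out over the tray front. Too wide to grip across. Fully home, white face to the back: origin at rack x 47, z 75 mm, top edge at rack x 57 to 63, z 128 mm
- reagent_bottle_1: amber glass dropper bottle with a red-and-white label, 32 mm across, 96 mm tall, upright; origin at the centre of its underside; a bystander
- reagent_bottle_2: the same kind of amber dropper bottle with a blue-and-white label; origin at the centre of its underside; a bystander
- sample_jar: clear glass jar, 52 mm across, 90 mm tall, upright; origin at the centre of its underside; a bystander
- timer: white bench timer with a red key, 66x62x21 mm, lying flat; origin at the centre of its underside; a bystander
- jar_cap: dark red ring-shaped jar cap, 46 mm across, 18 mm high, lying flat; origin at the centre of its underside; a bystander
Mind the look-alikes: they are no part of the job. What is shaped like the plate but black is not meant. There is more than one size of the rack; the job needs the larger.

How it is judged:
By the outcome, as a careful person would: the job done as asked, in the order asked, and still so for the second after the job is handed in, with the robot touching nothing.
It also fails if it takes over 56 s, if anything falls off the work surface, if the arm or the gripper's body presses on something with over 40 N, if the wrist force passes 120 N, or if a joint passes its speed limit or range.

## Robot

A 6-joint arm with a two-finger parallel gripper is mounted at the origin on a cart in front of the work surface, level with it; the furniture and walls round the work are solid. World frame = base frame: x ahead of the robot, y to its left, z up, the work surface at z = 0. Lengths are in m, angles in rad, forces in N, time in s.
With the tool pointing down it reaches from about 0.325 to 0.9 m from the base axis. Payload 6.1 kg.
Tool frame: the origin (TCP) lies between the finger pads; the fingertips stand 19 mm ahead of it and the grasp point (between the pads) is the TCP; z points along the fingers, y is the line along which they close (so a half turn about z gives the same grasp; the last joint's range is limited). The gripper opens to 87 mm and grips with 3 to 60 N. Pads are 19 mm wide; open, the fingers measure 117 mm over their backs; the gripper's body (75 mm by 190 mm) begins 51 mm behind the grasp point.
Start: joints at [-1.297, 0.22, 1.526, -0, 1.395, -0.126], TCP at [0.243, -0.576, 0.211] pointing down, gripper open.
Joint ranges: [-2.98, 2.98], [-0.91, 2.08], [0.09, 2.57], [-1.24, 4.39], [0.2, 2.65], [-2.68, 2.68]. Speed limits (rad/s): [2.57, 2.57, 3.01, 3.14, 3.14, 3.14].

## Interface

Orientations are given as a 3x3 rotation matrix whose columns are the frame's x, y, z axes.
In Python, from plant import robot gives the robot as it stands.
- The arm moves only by the tool play_rows, never from a script. Its argument "increments" is a list of rows, each a list of 7 numbers: the shift along the tool's x, y, z in cm, then the turn, a rotation vector about the tool's x, y, z in degrees, then the opening, from -1 (shut) to 1 (fully open). A call has 1 to 5 rows; each row is the pose to reach, as a shift and turn from the pose commanded when the call began, along the tool's axes at that moment; what a row does not reach only later rows make up. A row lasts 1/8 s, in which the tool goes at most 62.5 mm and 10.7 degrees, less where a joint would pass 70% of its speed; a pose out of reach is approached as far as the arm can. A call with a gripper value outside its range is refused whole. The fingers move at their own pace and stop on an object; "newtons" is the grip in N (left out, the last holds). Time passes only in rows, so rows that repeat a pose let the fingers close. It gives the time, the measured TCP pose, the force, the opening and the grip force at its end, in the units of the state.
- robot.get_state(): the state, without advancing time (a new reading comes with each control period).
- robot.get_image(name): name is "side" or "top"; returns a dict with "pixels" (400x640x3 uint8, red, green, blue), "range_z" (400x640 float32, m along the optical axis (not along the pixel's ray), 0 where there is no reading), "vfov" (degrees; the focal length in pixels is half the picture's height over the tangent of half this angle, whatever the lens; pixels are square), "cx", "cy" (the principal point, pixels), "extrinsics" (4x4, takes a point from world to camera coordinates). Camera axes: x right, y down, z forward; pixel columns grow to the right and rows downward; lengths in m; the calibration is good to about 2 mm. A picture is of the moment at which its call begins.
- robot.job_done(): hands the job in; it is judged then, once.
The state is a dict: "time_s": time; "q": joint angles; "qd": joint speeds; "joint_efforts": joint torques, N m; "ee_pos": TCP position; "tcp_rot": TCP orientation; "ft_force": force on the tool from outside, world axes, zero at the start; "wrist_torque": the same for the moment, N m; "grip_width": finger opening in m; "grip_force": force on a finger pad.
Only numpy, scipy, OpenCV 4.12 (cv2) and the standard library are available. Lean on these libraries where they do the work, as an engineer would, in place of code of your own. Each camera call takes 0.05 s, during which the arm holds its last target. There are 200 camera calls.

## Working session

There is one attempt and no reset: what is moved stays moved. The work goes in short steps, Python scripts to look and compute and a tool call to move; the robot and the scene stay as the last step left them, time stands still between calls to the robot, and variables do not carry over. Pictures are saved under pics/ and viewed, at most 10 in all, crops included, and the job is handed in when it is done.

Besides the shell and the picture viewer there is one more tool, called after "Request:" in YAML: its name, and indented under it one key for each argument. play_rows: Moves the arm, as the interface text tells. Its arguments: {"type":"object","properties":{"increments":{"type":"array"},"newtons":{"type":"number"}},"required":["increments"]}

```bash
ls; mkdir -p pics
cat > h.py <<'E'
import numpy as np, cv2
from plant import robot
def cam(n,save=None):
    d=robot.get_image(n)
    if save: cv2.imwrite(f'pics/{save}.png',cv2.cvtColor(d['pixels'],cv2.COLOR_RGB2BGR))
    return d
def f(d): return d['pixels'].shape[0]/2/np.tan(np.radians(d['vfov'])/2)
def ray(d,u,v):
    E=np.array(d['extrinsics']);R,t=E[:3,:3],E[:3,3]
    return -R.T@t, R.T@np.array([(u-d['cx'])/f(d),(v-d['cy'])/f(d),1.])
def onz(d,u,v,z):
    o,r=ray(d,u,v); return o+r*(z-o[2])/r[2]
def cloud(d):
    v,u=np.mgrid[:400,:640]; z=d['range_z']
    E=np.array(d['extrinsics']);p=np.stack([(u-d['cx'])/f(d)*z,(v-d['cy'])/f(d)*z,z],-1)
    return (p-E[:3,3])@E[:3,:3]
def px(d,p):
    E=np.array(d['extrinsics']);c=E[:3,:3]@np.array(p)+E[:3,3]
    return c[0]/c[2]*f(d)+d['cx'],c[1]/c[2]*f(d)+d['cy']
E
python3 - <<'E'
from h import *
for n in('top','side'):
    d=cam(n,n+'0');print(n,d['vfov'],d['cx'],d['cy'],np.round(ray(d,d['cx'],d['cy']),3))
s=robot.get_state();print(s['time_s'],s['ee_pos'],s['tcp_rot'],s['ft_force'],s['grip_width'])
E
```

```text
pics
top 52.64608066348449 318.3677124194255 198.2029357501474 [[ 0.377  0.078  1.03 ]
 [ 0.182 -0.021 -0.983]]
side 53.397601815828615 320.1694066333949 195.89413192946495 [[-0.002  0.573  0.69 ]
 [ 0.597 -0.532 -0.601]]
0.1 [ 0.24307809 -0.57512903  0.21032265] [[ 9.21146479e-01  3.89215717e-01 -5.38177196e-04]
 [ 3.89216044e-01 -9.21144823e-01  1.75673849e-03]
 [ 1.88011092e-04 -1.82768067e-03 -9.99998312e-01]] [ 0.16403373  0.2361466  -0.37713463] 0.08758646541121745
```

View pics/top0.png

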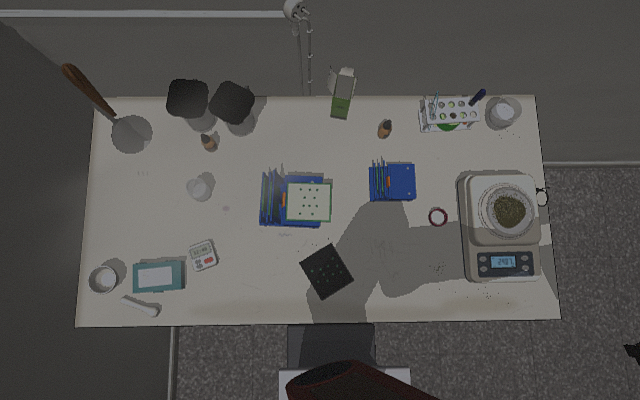

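View pics/side0.png

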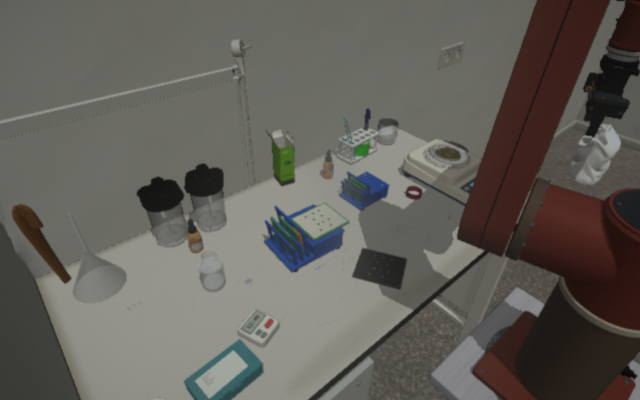

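Candidates: white plate on the large rack, top (309,202); black plate, top (327,271), a decoy. Large blue rack, top (291,200); small rack, top (393,182), a decoy. The choice is the white plate and the large rack. I'll measure them and check with a crop.

Run:
```python
from h import *
d=cam('top');P=cloud(d)
im=d['pixels'];cv2.imwrite('pics/crop.png',cv2.cvtColor(cv2.resize(im[150:250,240:350],None,fx=6,fy=6,interpolation=cv2.INTER_CUBIC),cv2.COLOR_RGB2BGR)[:600,:660])
sub=np.zeros((400,640),bool);sub[160:240,250:345]=1
m=sub&(abs(P[...,2]-.061)<.006)&(im.astype(int).min(2)>90)
m=cv2.morphologyEx(m.astype(np.uint8),cv2.MORPH_CLOSE,np.ones((5,5)))
n,l,st,_=cv2.connectedComponentsWithStats(m);k=1+np.argmax(st[1:,4]);m=(l==k)
print('z med',np.median(P[m][:,2]))
c,_=cv2.findContours(m.astype(np.uint8),cv2.RETR_EXTERNAL,cv2.CHAIN_APPROX_NONE)
q=np.array([onz(d,*p[0],.061)[:2] for p in max(c,key=cv2.contourArea)])
r=cv2.minAreaRect(q.astype(np.float32)*1000);print('plate',r);print(cv2.boxPoints(r))
# blue rack
hsv=cv2.cvtColor(im,cv2.COLOR_RGB2HSV)
b=sub&(hsv[...,0]>100)&(hsv[...,0]<130)&(hsv[...,1]>130)
X=P[b]
print(np.histogram(X[:,2],bins=np.arange(-.005,.12,.005)))
for lo,hi in((.05,.06),(.095,.11),(.005,.018)):
    Y=X[(X[:,2]>lo)&(X[:,2]<hi)]
    if len(Y)>5: print(lo,len(Y),Y.min(0),Y.max(0),cv2.minAreaRect((Y[:,:2]*1000).astype(np.float32)))
o=sub&(hsv[...,0]<18)&(hsv[...,1]>150)
print('orange',P[o].mean(0),np.argwhere(o).mean(0),o.sum())
```

```text
z med 0.06094591884438589
plate ((552.8541870117188, 82.36007690429688), (101.99671173095703, 94.34624481201172), 88.91592407226562)
[[504.72464   32.263344]
 [599.054     30.478355]
 [600.98376  132.45682 ]
 [506.65436  134.24179 ]]
(array([  0,   0,   4,  25,  53,  16,  11,   3,   5,   0,   7, 184, 109,
         5,   4,  32,  10,   0,   0,   0,   2,  24,   2,   0]), array([-0.005,  0.   ,  0.005,  0.01 ,  0.015,  0.02 ,  0.025,  0.03 ,
        0.035,  0.04 ,  0.045,  0.05 ,  0.055,  0.06 ,  0.065,  0.07 ,
        0.075,  0.08 ,  0.085,  0.09 ,  0.095,  0.1  ,  0.105,  0.11 ,
        0.115]))
0.05 293 [0.48971973 0.049756   0.05016774] [0.61476917 0.19480143 0.05998171] ((555.2276611328125, 122.10388946533203), (138.57521057128906, 123.3557357788086), 86.53241729736328)
0.095 28 [0.49894612 0.16581612 0.09965793] [0.54790483 0.17060743 0.10533594] ((523.4271850585938, 168.16207885742188), (3.073573589324951, 49.13019561767578), 86.63932037353516)
0.005 53 [0.49185372 0.06825779 0.00683663] [0.55125698 0.20473944 0.01784107] ((522.9075927734375, 134.53585815429688), (136.79042053222656, 53.63054275512695), 85.72557067871094)
orange [0.55551199 0.14337187 0.05363717] [199.6 283.2] 30
```

View pics/crop.png

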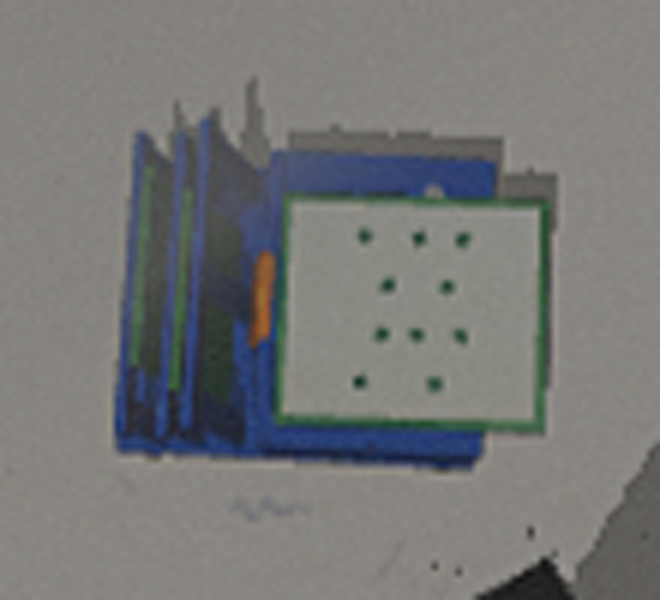

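The crop confirms the choice: white plate with ten spots, green rim, crop corners about (285,200), (548,203), (545,432), (275,420), orange jaw at (262,298). Next I'll fit the rack edges and check the small rack's clearance.

Run:
```python
from h import *
d=cam('top');P=cloud(d);im=d['pixels']
hsv=cv2.cvtColor(im,cv2.COLOR_RGB2HSV)
b=(hsv[...,0]>95)&(hsv[...,0]<130)&(hsv[...,1]>110)
# tray front corners, clicked in crop (crop/6+offset)
q=lambda u,v,z:np.round(onz(d,240+(u-2.5)/6,150+(v-2.5)/6,z)*1000,1)
print('tray front far/near',q(500,163,55),q(482,455,55))
print('tray far side edge L/R',q(275,155,55),q(500,160,55))
print('back rail front far/near',q(212,122,103),q(203,440,103))
for n,(u,v) in dict(UL=(285,198),UR=(550,201),LR=(545,433),LL=(275,420)).items(): print(n,q(u,v,61))
# small rack
s=np.zeros_like(b);s[150:210,360:425]=1
X=P[b&s];X=X[X[:,2]>.005];print('small',X.min(0),X.max(0))
Y=X[X[:,2]>.045];print('small tall',Y.min(0),Y.max(0))
# side-view points
d2=cam('side');P2=cloud(d2);im2=d2['pixels']
h2=cv2.cvtColor(im2,cv2.COLOR_RGB2HSV);b2=(h2[...,0]>100)&(h2[...,0]<130)&(h2[...,1]>130)
s=np.zeros_like(b2);s[195:275,260:350]=1
cv2.imwrite('pics/crop2.png',cv2.cvtColor(cv2.resize(im2[190:280,255:365],None,fx=6,fy=6,interpolation=cv2.INTER_CUBIC),cv2.COLOR_RGB2BGR))
for n,(v,u) in dict(bottle1=(240,195),jar=(270,210)).items(): print(n,P2[v,u])
# black plate
s=np.zeros_like(b);s[240:302,295:356]=1
X=P[s&(im.max(2)<60)];print('black',X.min(0),X.max(0))
```

```text
tray front far/near [-12594.1   1904.5  55000. ] [-5893.9  1393.5 55000. ]
tray far side edge L/R [-12831.   -3232.4  55000. ] [-12664.6   1905.6  55000. ]
back rail front far/near [-26070.6  -8897.5 103000. ] [-12247.5  -9201.7 103000. ]
UL [-13179.2  -3347.1  61000. ]
UR [-13035.2   3359.   61000. ]
LR [-7122.4  3116.5 61000. ]
LL [-7526.6 -3595.7 61000. ]
small [ 0.37734612 -0.18768582  0.0050628 ] [0.64881182 0.07807221 1.03039411]
small tall [ 0.37734612 -0.16215595  0.04501382] [0.64706967 0.07807221 1.03039411]
bottle1 [0.69642523 0.33952415 0.04243849]
jar [0.56779282 0.36625981 0.06699499]
black [ 0.31411184 -0.02794066 -0.00375881] [0.45187902 0.10695124 1.03039411]
```

View pics/crop2.png

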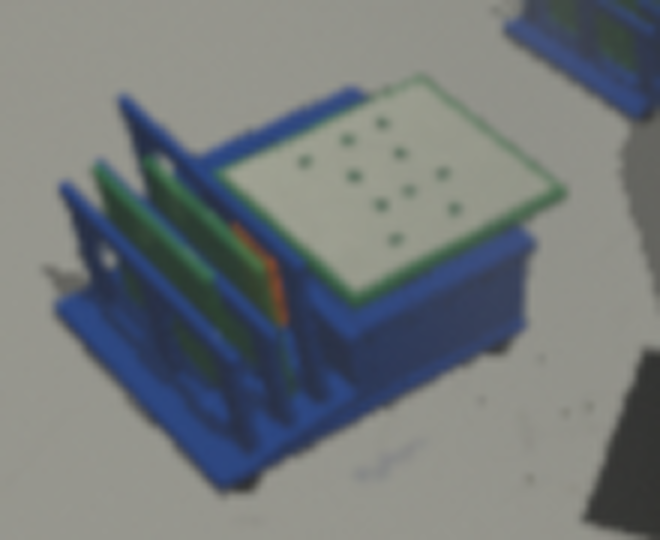

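Run:
```python
from h import *
d=cam('top');P=cloud(d);im=d['pixels']
hsv=cv2.cvtColor(im,cv2.COLOR_RGB2HSV)
b=(hsv[...,0]>95)&(hsv[...,0]<130)&(hsv[...,1]>110)
q=lambda u,v,z:np.round(onz(d,240+(u-2.5)/6,150+(v-2.5)/6,z/1000)*1000,1)
print('tray front far/near',q(500,163,55),q(482,455,55))
print('tray far side edge L',q(275,155,55))
print('near wall L/R',q(250,448,55),q(480,465,55))
print('back rail front far/near',q(212,122,103),q(203,440,103))
for n,(u,v) in dict(UL=(285,198),UR=(550,201),LR=(545,433),LL=(275,420)).items(): print(n,q(u,v,61))
s=np.zeros_like(b);s[150:210,360:425]=1
z=d['range_z'];X=P[b&s&(z>.3)];X=X[(X[:,2]>.005)];print('small',X.min(0),X.max(0))
Y=X[X[:,2]>.045];print('small tall',Y.min(0),Y.max(0))
s=np.zeros_like(b);s[240:302,295:356]=1
X=P[s&(im.max(2)<60)&(z>.3)];print('black',X.min(0),X.max(0))
d2=cam('side')
q2=lambda u,v,z:np.round(onz(d2,255+(u-2.5)/6,190+(v-2.5)/6,z/1000)*1000,1)
print('side: plate near -x, far -x, far+x, near +x',q2(567,192,61),q2(422,75,61),q2(215,172,61),q2(355,300,61))
print('rail far top',q2(122,95,104),'tray front near',q2(537,240,55),'tray far front',q2(352,88,55))
```

```text
tray front far/near [611.8  45.1  55. ] [490.7  54.3  55. ]
tray far side edge L [616.1 137.9  55. ]
near wall L/R [494.6 147.9  55. ] [486.6  55.2  55. ]
back rail front far/near [617.9 159.7 103. ] [492.2 162.5 103. ]
UL [596.5 133.4  61. ]
UR [594.2  25.   61. ]
LR [498.6  29.   61. ]
LL [505.1 137.5  61. ]
small [ 0.55798338 -0.18793771  0.00504458] [ 0.64830832 -0.07579195  0.07796863]
small tall [ 0.55824463 -0.16395647  0.04513735] [ 0.64579858 -0.08018425  0.07796863]
black [ 0.31182704 -0.02824701 -0.00402245] [0.45172278 0.1069175  0.01214664]
side: plate near -x, far -x, far+x, near +x [499.5  30.5  61. ] [594.6  24.9  61. ] [599.8 132.7  61. ] [505.6 137.4  61. ]
rail far top [619.2 162.5 104. ] tray front near [490.8  55.   55. ] tray far front [612.6  49.   55. ]
```

Every point agrees across the two views to about 2 mm, and the heights and sizes match those given. The plan is to put one finger under the overhang with the tool tilted, lift, grip the rim, tip the plate into the slot, release, then press its top edge with shut fingers.

```bash
cat >> h.py <<'E'
from scipy.spatial.transform import Rotation as Ro
RX=np.array([.06,.998,0]);RX/=np.linalg.norm(RX);Z=np.array([0,0,1.]);RY=np.cross(Z,RX)
O=np.array([.5548,.1059,0])
def W(x,y,z): return O+RX*x+RY*y+Z*z
def rack(p): p=np.array(p)-O; return np.array([p@RX,p@RY,p[2]])
def tool(th,psi):
    th,psi=np.radians([th,psi]);e=np.cos(th)*RX-np.sin(th)*Z;n=np.sin(th)*RX+np.cos(th)*Z
    z=np.cos(psi)*e-np.sin(psi)*RY;y=-n
    return np.stack([np.cross(y,z),y,z],1)
def inc(p,R,s=None):
    s=s or robot.get_state();R0=np.array(s['tcp_rot'])
    return np.round(R0.T@(p-s['ee_pos'])*100,2),np.round(Ro.from_matrix(R0.T@R).as_rotvec(degrees=True),1)
def show():
    s=robot.get_state();print(round(s['time_s'],2),'rack mm',np.round(rack(s['ee_pos'])*1000,1),'q',np.round(s['q'],2),'F',np.round(s['ft_force'],1),'w',round(s['grip_width']*1000,1),'g',round(s['grip_force'],1))
    R=np.array(s['tcp_rot']);print('theta',np.round(np.degrees(np.arctan2(-R[:,1]@RX,-R[2,1])),1),'psi',np.round(-np.degrees(np.arcsin(R[:,2]@RY)),1))
E
python3 - <<'E'
from h import *
show()
R=tool(40,25);C=np.array([.540,.0277,.055]);C=C+8e-3*R[:,1]
T=C-.004*R[:,2]-.025*R[:,1]
print('TCP contact',T,R)
print('pre',inc(T-.10*R[:,2],R))
print('hi',inc(T-.10*R[:,2]+[0,-.0,.12],R), T-.10*R[:,2])
E
```

```text
0.35 rack mm [-698.9  270.1  211. ] q [-1.3   0.22  1.53  0.    1.39 -0.13] F [-0.4 -0.1  0.1] w 86.7 g 0.0
theta 90.0 psi -0.0
TCP contact [0.53880169 0.03593706 0.07035301] [[ 0.88524581 -0.0385749   0.46352113]
 [-0.37755011 -0.64162909  0.66765861]
 [ 0.27165378 -0.76604444 -0.58256342]]
pre (array([ 44.16, -40.47,   8.27]), array([43.2, 34.5, 35.2]))
hi (array([ 44.16, -40.48,  -3.73]), array([43.2, 34.5, 35.2])) [ 0.49244958 -0.0308288   0.12860935]
```

Request:
play_rows:
  increments:
    - [0,0,-5,0,0,0,0.15]
    - [22,-20,-8,10,8,8,0.15]
    - [22,-20,-8,20,16,16,0.15]
    - [22,-20,-8,22,17,18,0.15]
    - [22,-20,-8,22,17,18,0.15]

```text
time_s: 0.98
ee_pos: [0.3474, -0.3494, 0.285]
tcp_rot: [[0.975, 0.116, 0.19], [0.024, -0.903, 0.428], [0.221, -0.413, -0.884]]
ft_force: [0.4, -0.2, 1.0]
grip_width: 0.0516
grip_force: 0.0
```

```bash
cat > pre.py <<'E'
from h import *
show()
R=tool(40,25);C=np.array([.540,.0277,.055]);C=C+8e-3*R[:,1]
T=C-.004*R[:,2]-.025*R[:,1]
print('pre',inc(T-.10*R[:,2],R));print('hi',inc(T-.10*R[:,2]+[0,0,.10],R));print('contact',inc(T,R))
E
python3 pre.py
```

```text
0.97 rack mm [-466.9  179.7  285. ] q [-1.2   0.08  1.62  0.35  1.78  0.31] F [ 0.4 -0.2  1. ] w 51.6 g 0.0
theta 65.2 psi 9.4
pre (array([ 11.45, -20.65,  30.21]), array([21.3, 17.3, 16.7]))
hi (array([ 13.66, -24.77,  21.37]), array([21.3, 17.3, 16.7]))
contact (array([ 14.84, -23.74,  39.09]), array([21.3, 17.3, 16.7]))
```

Request:
play_rows:
  increments:
    - [13.7,-24.8,21.4,21.3,17.3,16.7,0.15]
    - [13.7,-24.8,21.4,21.3,17.3,16.7,0.15]
    - [13.7,-24.8,21.4,21.3,17.3,16.7,0.15]
    - [13.7,-24.8,21.4,21.3,17.3,16.7,0.15]
    - [13.7,-24.8,21.4,21.3,17.3,16.7,0.15]

```text
time_s: 1.6
ee_pos: [0.4749, -0.0677, 0.2348]
tcp_rot: [[0.886, -0.036, 0.462], [-0.374, -0.645, 0.667], [0.274, -0.764, -0.585]]
ft_force: [1.5, -0.8, 0.8]
grip_width: 0.0501
grip_force: 0.0
```

```bash
python3 pre.py
```

```text
1.6 rack mm [-178.1   69.3  234.8] q [-0.95 -0.11  2.12  0.87  1.58  0.68] F [ 1.5 -0.8  0.8] w 50.1 g 0.0
theta 40.2 psi 24.9
pre (array([-2.73,  5.67,  9.48]), array([0.1, 0.1, 0.2]))
hi (array([ 0.  , -1.97,  3.64]), array([0.1, 0.1, 0.2]))
contact (array([-2.72,  5.64, 19.48]), array([0.1, 0.1, 0.2]))
```

Request:
play_rows:
  increments:
    - [-1.4,2.8,4.7,0,0,0,0.15]
    - [-2.7,5.6,9.4,0,0,0,0.15]
    - [-2.7,5.6,9.4,0,0,0,0.15]
    - [-2.7,5.6,9.4,0,0,0,0.15]

```text
time_s: 2.1
ee_pos: [0.4927, -0.0332, 0.1319]
tcp_rot: [[0.886, -0.033, 0.462], [-0.372, -0.646, 0.667], [0.276, -0.763, -0.585]]
ft_force: [0.4, -0.3, 0.4]
grip_width: 0.0501
grip_force: 0.0
```

```bash
python3 pre.py; python3 -c "
from h import *
cam('side','s1')"
```

```text
2.1 rack mm [-142.6   53.6  131.9] q [-0.87  0.06  2.19  0.93  1.37  0.53] F [ 0.4 -0.3  0.4] w 50.1 g 0.0
theta 40.3 psi 24.9
pre (array([-0.2 ,  0.1 ,  0.34]), array([0.1, 0.1, 0.4]))
hi (array([ 2.56, -7.53, -5.51]), array([0.1, 0.1, 0.4]))
contact (array([-0.19,  0.08, 10.34]), array([0.1, 0.1, 0.4]))
```

View pics/s1.png

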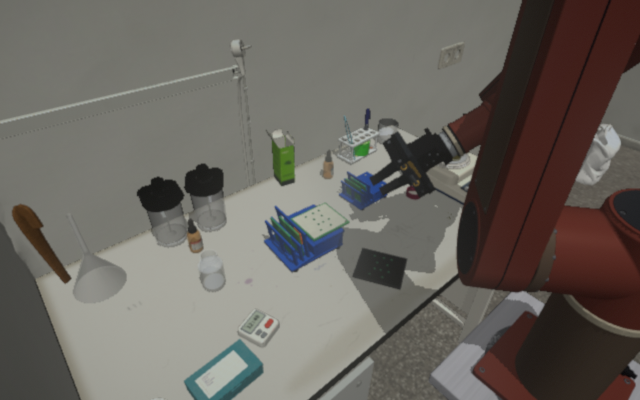

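The side view shows the open fingers at (400,165) aimed at the plate's overhang (348,207). The gripper is clear of the small rack (363,190) and the cap (413,193). Advancing.

Request:
play_rows:
  increments:
    - [-0.2,0.1,3.5,0,0,0,0.15]
    - [-0.2,0.1,7,0,0,0,0.15]
    - [-0.2,0.1,10.3,0,0,0.4,0.15]
    - [-0.2,0.1,10.3,0,0,0.4,0.15]
    - [-0.2,0.1,10.3,0,0,0.4,0.15]

```text
time_s: 2.78
ee_pos: [0.5389, 0.0349, 0.0706]
tcp_rot: [[0.885, -0.039, 0.463], [-0.376, -0.644, 0.666], [0.273, -0.764, -0.585]]
ft_force: [-0.1, -0.3, 0.2]
grip_width: 0.0497
grip_force: 0.0
```

```bash
python3 pre.py
python3 - <<'E'
from h import *
d=cam('side');t=cam('top')
a=cv2.resize(d['pixels'][130:290,250:450],None,fx=3,fy=3);b=cv2.resize(t['pixels'][130:290,250:450][:,:66*3],None,fx=2,fy=2)
c=np.zeros((480+0,600,3),np.uint8);c[:]=a
cv2.imwrite('pics/s2.png',c[...,::-1])
s=robot.get_state();R=np.array(s['tcp_rot']);p=s['ee_pos']
print('lower tip inner',rack(p+R[:,2]*.019+R[:,1]*.025)*1000,'upper tip',rack(p+R[:,2]*.019-R[:,1]*.025)*1000)
E
```

```text
2.77 rack mm [-71.8  11.6  70.6] q [-0.68  0.2   2.19  1.07  1.17  0.49] F [-0.1 -0.3  0.2] w 49.7 g 0.0
theta 40.2 psi 25.0
pre (array([-0.06, -0.02, -9.92]), array([0.2, 0. , 0.1]))
hi (array([  2.67,  -7.66, -15.77]), array([0.2, 0. , 0.1]))
contact (array([-0.05, -0.04,  0.08]), array([0.2, 0. , 0.1]))
lower tip inner [-74.88894853   3.79259516  40.11489658] upper tip [-42.63340993   3.76001222  78.31933569]
```

View pics/s2.png

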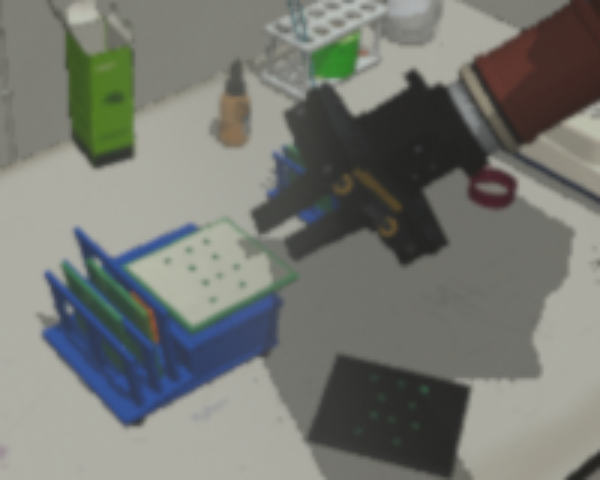

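The upper finger tip is above the plate at (258,222), and the lower one sits just under its edge at (290,255). That is only a few mm of overlap, so I'll go 8 mm further in and then lift along the arc.

Run:
```python
from h import *
R=np.array(robot.get_state()['tcp_rot'])
for n,(x,z) in dict(inn=(8,0),touch=(8,6),b10=(10,25),b20=(15,44)).items(): print(n,np.round(R.T@(RX*x+Z*z)/10,2))
```

```text
inn [-0.26 -0.52  0.55]
touch [-0.1  -0.97  0.2 ]
b10 [ 0.36 -2.56 -0.77]
b20 [ 0.71 -4.33 -1.53]
```

Request:
play_rows:
  increments:
    - [-0.26,-0.52,0.55,0,0,0,0.15]
    - [-0.1,-0.97,0.2,0,0,0,0.15]
    - [0.1,-1.75,-0.3,0,0,0,0.15]
    - [0.36,-2.56,-0.77,0,0,0,0.15]
    - [0.36,-2.56,-0.77,0,0,0,0.15]

```text
time_s: 3.5
ee_pos: [0.539, 0.0461, 0.0951]
tcp_rot: [[0.886, -0.039, 0.462], [-0.376, -0.644, 0.667], [0.271, -0.764, -0.585]]
ft_force: [-0.2, -0.6, -0.2]
grip_width: 0.0505
grip_force: 0.0
```

```bash
cat > look.py <<'E'
from h import *
import sys
show()
d=cam('side');t=cam('top')
s=robot.get_state();R=np.array(s['tcp_rot']);p=s['ee_pos'];w=s['grip_width']/2
print('low tip',np.round(rack(p+R[:,2]*.019+R[:,1]*w)*1000,1),'up tip',np.round(rack(p+R[:,2]*.019-R[:,1]*w)*1000,1))
# plate face: fit plane to white points near the rack, in rack frame
for n,c in(('side',d),('top',t)):
    P=cloud(c);im=c['pixels'].astype(int)
    q=(P-O)@np.stack([RX,RY,Z],1)*1000
    m=(im.max(2)-im.min(2)<40)&(im.min(2)>70)&(abs(q[...,0])<100)&(abs(q[...,1])<60)&(q[...,2]>52)&(q[...,2]<180)&(c['range_z']>.2)
    X=q[m]
    if len(X)>30:
        for k in range(4):
            c0=np.median(X,0);U=np.linalg.svd(X-X.mean(0),full_matrices=False)[2];nn=U[2];r=abs((X-X.mean(0))@nn);X=X[r<max(2.5,np.percentile(r,70))] if k<3 else X
        nn=nn*np.sign(nn[2] if abs(nn[2])>.2 else nn[0])
        lo,hi=np.percentile(X,2,0),np.percentile(X,98,0)
        print(n,len(X),'tilt',np.round(np.degrees(np.arctan2(nn[0],nn[2])),1),'n',np.round(nn,2),'lo',np.round(lo),'hi',np.round(hi))
if len(sys.argv)>1:
    a=cv2.resize(d['pixels'][130:290,250:450],None,fx=2,fy=2);b=cv2.resize(t['pixels'][130:290,230:430],None,fx=2,fy=2)
    cv2.imwrite(f'pics/{sys.argv[1]}.png',np.hstack([a,b])[...,::-1])
E
python3 look.py
```

```text
3.5 rack mm [-60.6  12.2  95.1] q [-0.66  0.13  2.2   1.06  1.19  0.55] F [-0.2 -0.6 -0.2] w 50.5 g 0.0
theta 40.2 psi 24.9
low tip [-63.4   4.8  63.8] up tip [-31.    4.7 102.2]
side 882 tilt 0.6 n [ 0.01 -0.    1.  ] lo [-74. -40.  62.] hi [29. 50. 65.]
top 814 tilt -3.6 n [-0.06  0.03  1.  ] lo [-71. -41.  58.] hi [52. 47. 70.]
```

```bash
python3 look.py s3
```

```text
3.6 rack mm [-60.3  12.8  94.1] q [-0.66  0.13  2.2   1.06  1.19  0.55] F [-0.5 -0.8  0.2] w 50.2 g 0.0
theta 40.1 psi 24.9
low tip [-63.    5.1  63.5] up tip [-31.    5.  101.6]
side 893 tilt 0.4 n [0.01 0.   1.  ] lo [-75. -40.  62.] hi [28. 50. 65.]
top 814 tilt -2.4 n [-0.04  0.02  1.  ] lo [-71. -41.  58.] hi [23. 48. 64.]
```

View pics/s3.png

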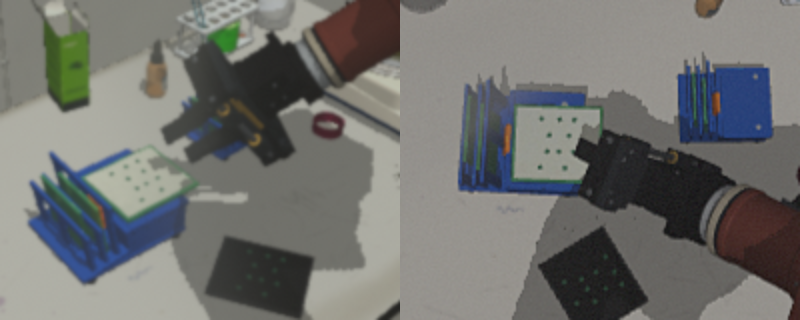

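The plate has not lifted, though the left half shows the lower finger at about (168,155), at its edge (150..198,148..180). I'll check the finger's real place in both views.

Run:
```python
from h import *
s=robot.get_state();R=np.array(s['tcp_rot']);p=s['ee_pos'];w=s['grip_width']/2
for n in('side','top'):
    d=cam(n);P=cloud(d)
    for k,sg in(('low',1),('up',-1)):
        a=p+R[:,2]*.019+R[:,1]*w*sg; print(n,k,np.round(px(d,a),1))
    q=(P-O)@np.stack([RX,RY,Z],1)*1000
    m=(d['pixels'].max(2)<55)&(q[...,0]>-140)&(q[...,0]<0)&(abs(q[...,1])<60)&(q[...,2]>25)
    ys,xs=np.nonzero(m); X=(P[m]-p)@R*1000   # tool-frame mm
    tip=X[:,2]>0
    for lo,hi in((-50,-15),(-15,15),(15,50)):
        k=(X[:,1]>lo)&(X[:,1]<hi)&(X[:,2]<40)
        if k.sum()>3: print(n,'tool y',lo,hi,'n',k.sum(),'z max',np.percentile(X[k,2],[90,98,100]).round(1),'y',np.percentile(X[k,1],[2,98]).round(1),'x',np.percentile(X[k,0],[2,98]).round(1))
```

```text
side low [332.4 213.5]
side up [322.5 206.2]
side tool y -50 -15 n 10 z max [-127.  -126.9 -126.9] y [-49.9 -48.3] x [11.  20.3]
side tool y 15 50 n 91 z max [-60.8 -54.8 -51.8] y [25.1 38.4] x [-13.1   7.8]
top low [324.2 202.3]
top up [311.  198.8]
top tool y -50 -15 n 175 z max [-18.  -13.2 -11.3] y [-49.6 -25.6] x [-9.3 37.1]
top tool y -15 15 n 13 z max [-97.2 -96.9 -96.9] y [-13.2   3.2] x [27.4 32.2]
```

Run:
```python
from h import *
s=robot.get_state();R=np.array(s['tcp_rot']);p=s['ee_pos'];w=s['grip_width']/2
for n in('top','side'):
    d=cam(n);P=cloud(d)
    for sg in(-1,1):
        print(n,'finger',sg,'z along tool: predicted back-mid point, pixel rgb, measured point in tool mm')
        for z in range(-45,30,6):
            off=w+(.014 if n=='top' and sg<0 else .0075)
            a=p+R[:,2]*z*1e-3+R[:,1]*off*sg+(R[:,0]*-.009 if n=='side' else 0)
            u,v=np.round(px(d,a)).astype(int)
            print(z,(u,v),d['pixels'][v,u],np.round((P[v,u]-p)@R*1000))
```

```text
top finger -1 z along tool: predicted back-mid point, pixel rgb, measured point in tool mm
-45 (np.int64(326), np.int64(208)) [36 34 34] [  6. -87. -83.]
-39 (np.int64(325), np.int64(207)) [37 35 33] [ -1. -36. -38.]
-33 (np.int64(323), np.int64(206)) [32 29 30] [ -1. -33. -29.]
-27 (np.int64(321), np.int64(205)) [32 34 32] [ -1. -35. -25.]
-21 (np.int64(319), np.int64(204)) [32 33 34] [ -1. -33. -16.]
-15 (np.int64(317), np.int64(203)) [159 160 150] [-8. 15. 31.]
-9 (np.int64(315), np.int64(202)) [150 153 143] [-8. 13. 37.]
-3 (np.int64(314), np.int64(201)) [148 151 142] [-6. 11. 39.]
3 (np.int64(312), np.int64(200)) [151 151 141] [-6.  6. 42.]
9 (np.int64(310), np.int64(199)) [151 152 141] [-5.  1. 45.]
15 (np.int64(308), np.int64(198)) [148 149 143] [-5.  0. 51.]
21 (np.int64(307), np.int64(197)) [151 152 146] [-4. -1. 54.]
27 (np.int64(305), np.int64(197)) [64 89 75] [-5. -5. 57.]
top finger 1 z along tool: predicted back-mid point, pixel rgb, measured point in tool mm
-45 (np.int64(345), np.int64(212)) [35 36 38] [  14.  -76. -123.]
-39 (np.int64(343), np.int64(211)) [39 41 42] 
[... 1845 characters left out ...]
33 (np.int64(353), np.int64(207)) [74 75 71] [-10.  32. -34.]
-27 (np.int64(351), np.int64(208)) [71 72 68] [-10.  30. -29.]
-21 (np.int64(348), np.int64(210)) [85 86 82] [-10.  32. -20.]
-15 (np.int64(346), np.int64(211)) [75 77 73] [ -9.  33. -14.]
-9 (np.int64(344), np.int64(212)) [110 110 105] [ 49. 125.  19.]
-3 (np.int64(342), np.int64(213)) [116 117 110] [ 46. 118.  24.]
3 (np.int64(340), np.int64(214)) [ 99 119 100] [-7. 34.  4.]
9 (np.int64(338), np.int64(216)) [124 126 116] [-12.  30.   9.]
15 (np.int64(336), np.int64(217)) [136 139 128] [-14.  25.  14.]
21 (np.int64(334), np.int64(218)) [170 173 158] [-16.  21.  18.]
27 (np.int64(332), np.int64(219)) [172 175 160] [-19.  16.  22.]
```

Both views agree: the fingertips end about 32 mm short along the tool's z of where the state's TCP puts them, and the sideways offsets match. So the finger is still in front of the plate, and nothing was touched. I'll correct for the 32 mm and redo the reach.

```bash
cat >> h.py <<'E'
OFF=.032
def eet(tipin,R,w):  # ee for a wanted lower-finger inner tip (rack mm), w opening mm
    return W(*np.array(tipin)/1000)-R[:,1]*w/2000-R[:,2]*.019+R[:,2]*OFF
def tips(s=None):
    s=s or robot.get_state();R=np.array(s['tcp_rot']);w=s['grip_width']/2
    g=s['ee_pos']-OFF*R[:,2]+.019*R[:,2]
    print('LOW',np.round(rack(g+R[:,1]*w)*1000,1),'UP',np.round(rack(g-R[:,1]*w)*1000,1))
E
sed -i "s/^print('low tip.*$/tips()/" look.py
python3 - <<'E'
from h import *
show();tips();R=tool(40,25)
for t in((-108,4,75),(-105,4,41),(-66,4,41)): print(t,inc(eet(t,R,50),R))
E
```

```text
3.9 rack mm [-60.2  13.   93.6] q [-0.66  0.14  2.2   1.06  1.19  0.55] F [ 0.3 -0.4  0.2] w 50.1 g 0.0
theta 40.1 psi 24.8
LOW [-85.3  18.5  82. ] UP [-53.1  18.4 120.4]
(-108, 4, 75) (array([ 1.86,  2.  , -0.56]), array([ 0.1,  0.2, -0.1]))
(-105, 4, 41) (array([0.85, 4.41, 1.64]), array([ 0.1,  0.2, -0.1]))
(-66, 4, 41) (array([-0.41,  1.9 ,  4.35]), array([ 0.1,  0.2, -0.1]))
```

Request:
play_rows:
  increments:
    - [1.9,2.0,-0.6,0,0,0,0.15]
    - [0.9,4.4,1.6,0,0,0,0.15]
    - [0.9,4.4,1.6,0,0,0,0.15]
    - [0.2,3.15,3.0,0,0,0,0.15]
    - [-0.4,1.9,4.35,0,0,0,0.15]

```text
time_s: 4.53
ee_pos: [0.5542, 0.0653, 0.0537]
tcp_rot: [[0.886, -0.041, 0.461], [-0.377, -0.642, 0.668], [0.269, -0.766, -0.584]]
ft_force: [-0.4, 0.2, 0.7]
grip_width: 0.0499
grip_force: 0.0
```

Request:
play_rows:
  increments:
    - [0,0,0,0,0,0,0.15]

```text
time_s: 4.65
ee_pos: [0.5536, 0.0662, 0.0536]
tcp_rot: [[0.887, -0.039, 0.46], [-0.375, -0.642, 0.669], [0.269, -0.766, -0.584]]
ft_force: [0.6, 0.5, -0.6]
grip_width: 0.0496
grip_force: 0.0
```

```bash
python3 look.py
python3 - <<'E'
from h import *
R=np.array(robot.get_state()['tcp_rot'])
for n,(x,z) in dict(touch=(0,6),b10=(2,25),b20=(7,44),b30=(15,61),b40=(26,77)).items(): print(n,np.round(R.T@(RX*x+Z*z)/10,2))
E
```

```text
4.65 rack mm [-39.7  -1.2  53.6] q [-0.6   0.25  2.18  1.14  1.11  0.48] F [ 0.6  0.5 -0.6] w 49.6 g 0.0
theta 40.0 psi 24.8
LOW [-66.3   3.5  42.1] UP [-34.1   3.4  80.3]
side 821 tilt 0.9 n [0.01 0.   1.  ] lo [-65. -40.  61.] hi [29. 50. 65.]
top 683 tilt -4.1 n [-0.07  0.03  1.  ] lo [-63. -42.  58.] hi [69. 48. 71.]
touch [ 0.16 -0.46 -0.35]
b10 [ 0.61 -2.04 -1.32]
b20 [ 0.96 -3.82 -2.09]
b30 [ 1.16 -5.63 -2.53]
b40 [ 1.24 -7.56 -2.7 ]
```

Request:
play_rows:
  increments:
    - [0.16,-0.46,-0.35,0,0,0,0.15]
    - [0.4,-1.25,-0.85,0,0,0,0.15]
    - [0.61,-2.04,-1.32,0,0,0,0.15]
    - [0.8,-2.95,-1.75,0,0,0,0.15]
    - [0.96,-3.82,-2.09,0,0,0,0.15]

```text
time_s: 5.38
ee_pos: [0.5546, 0.0719, 0.0977]
tcp_rot: [[0.886, -0.04, 0.461], [-0.376, -0.643, 0.667], [0.27, -0.765, -0.585]]
ft_force: [-0.2, -0.7, -0.4]
grip_width: 0.0503
grip_force: 0.3
```

```bash
python3 look.py s4
```

```text
5.38 rack mm [-34.   -1.8  97.7] q [-0.58  0.13  2.19  1.1   1.14  0.59] F [-0.2 -0.7 -0.4] w 50.3 g 0.3
theta 40.1 psi 24.9
LOW [-59.1   3.2  86.6] UP [-26.8   3.2 124.9]
side 968 tilt 21.9 n [0.37 0.02 0.93] lo [-68. -26.  64.] hi [ 29.  50. 102.]
top 463 tilt 11.6 n [0.2  0.1  0.97] lo [-43. -49.  66.] hi [76. 48. 90.]
```

View pics/s4.png

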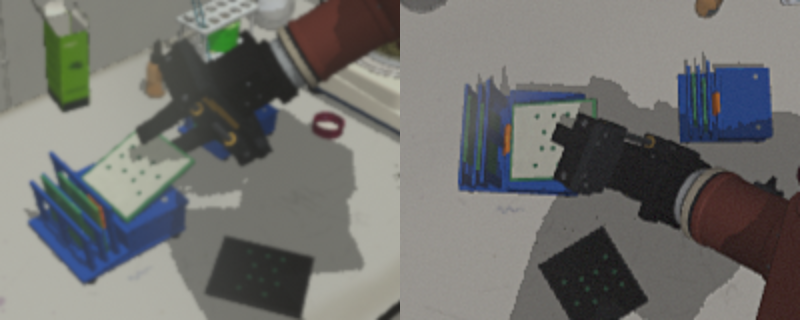

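The plate is up at 22° on the lower finger (left half, edge 130..195, 130..165) and has not slid. Next I'll lift on to the tool's angle.

Request:
play_rows:
  increments:
    - [0.1,-0.9,-0.22,0,0,0,0.15]
    - [0.2,-1.8,-0.4,0,0,0,0.15]
    - [0.25,-2.7,-0.55,0,0,0,0.15]
    - [0.28,-3.5,-0.6,0,0,0,0.15]
    - [0.28,-3.5,-0.6,0,0,0,0.15]

```text
time_s: 6.1
ee_pos: [0.5558, 0.0895, 0.1285]
tcp_rot: [[0.886, -0.039, 0.461], [-0.376, -0.643, 0.667], [0.27, -0.765, -0.585]]
ft_force: [-0.1, -0.5, -0.2]
grip_width: 0.0501
grip_force: 0.3
```

```bash
python3 look.py
```

```text
6.1 rack mm [-16.3  -2.  128.5] q [-0.55  0.05  2.21  1.09  1.15  0.67] F [-0.1 -0.5 -0.2] w 50.1 g 0.3
theta 40.1 psi 24.9
LOW [-41.8   3.6 116.3] UP [ -9.3   3.6 154.8]
side 1017 tilt 39.8 n [0.64 0.02 0.77] lo [-46. -31.  65.] hi [ 31.  50. 129.]
top 362 tilt 20.4 n [0.34 0.18 0.92] lo [-18. -56.  63.] hi [ 78.  48. 104.]
```

Request:
play_rows:
  increments:
    - [0,0.55,0.1,0,0,0,-0.13]
    - [0,1.15,0.2,0,0,0,-0.4]
    - [0,1.75,0.3,0,0,0,-0.68]
    - [0,2.2,0.3,0,0,0,-1]
    - [0,2.2,0.3,0,0,0,-1]
  newtons: 15

```text
time_s: 6.82
ee_pos: [0.556, 0.0769, 0.1089]
tcp_rot: [[0.887, -0.042, 0.461], [-0.377, -0.642, 0.667], [0.268, -0.765, -0.585]]
ft_force: [-0.2, -0.5, -0.3]
grip_width: 0.008
grip_force: 0.2
```

Request:
play_rows:
  increments:
    - [0,0,0,0,0,0,-1]
    - [0,0,0,0,0,0,-1]
  newtons: 15

```text
time_s: 7.08
ee_pos: [0.5561, 0.0774, 0.1095]
tcp_rot: [[0.887, -0.04, 0.461], [-0.376, -0.642, 0.668], [0.269, -0.765, -0.585]]
ft_force: [0.1, 0.9, 0.1]
grip_width: 0.0058
grip_force: 15.0
```

```bash
python3 look.py
```

```text
7.08 rack mm [-28.4  -3.  109.5] q [-0.57  0.1   2.2   1.09  1.15  0.62] F [0.1 0.9 0.1] w 5.8 g 15.0
theta 40.1 psi 24.8
LOW [-39.3   2.5 114.9] UP [-35.6   2.5 119.2]
side 985 tilt 38.9 n [0.63 0.01 0.78] lo [-45. -40.  66.] hi [ 31.  50. 128.]
top 459 tilt 28.2 n [0.47 0.15 0.87] lo [-38. -52.  65.] hi [ 75.  47. 120.]
```

Gripped at 15 N with a width of 5.8 mm, and the plate is at the tool's angle. Next I'll carry it over the slot, tipping it to 100°.

```bash
cat >> h.py <<'E'
import json,os
def setB(x,y,z):
    s=robot.get_state();R=np.array(s['tcp_rot']);b=R.T@(W(x/1e3,y/1e3,z/1e3)-s['ee_pos']);b[1]=.003
    json.dump(list(b),open('b.json','w'));print('Btool mm',np.round(b*1000,1))
def Bnow():
    s=robot.get_state();R=np.array(s['tcp_rot']);return np.round(rack(R@np.array(json.load(open('b.json')))+s['ee_pos'])*1000,1)
def toB(x,y,z,th,psi):
    R=tool(th,psi);return inc(W(x/1e3,y/1e3,z/1e3)-R@np.array(json.load(open('b.json'))),R)
E
python3 - <<'E'
from h import *
s=robot.get_state();R=np.array(s['tcp_rot'])
print('y before override',R.T@(W(.031,.004,.055)-s['ee_pos'])*1000)
setB(31,4,55)
print(Bnow())
for a in((31,4,75,40,25),(33,3,80,60,25),(38,2,80,80,25),(43.5,1,75,100,25)): print(a,toB(*a))
E
```

```text
y before override [-40.1454407    3.42646872  70.15118031]
Btool mm [-40.1   3.   70.2]
[31.3  4.  55.3]
(31, 4, 75, 40, 25) (array([ 0.52, -1.48, -1.18]), array([ 0.1,  0.2, -0.1]))
(33, 3, 80, 60, 25) (array([ 0.43, -4.73, -0.76]), array([-18. ,   0.2,  -8.5]))
(38, 2, 80, 80, 25) (array([-0.27, -7.42,  0.97]), array([-36.2,   0.2, -16.9]))
(43.5, 1, 75, 100, 25) (array([-1.42, -9.11,  3.69]), array([-54.3,   0.2, -25.3]))
```

Request:
play_rows:
  increments:
    - [0.5,-1.5,-1.2,0,0,0,-1]
    - [0.5,-3.1,-1.0,-9,0,-4.2,-1]
    - [0.43,-4.73,-0.76,-18,0,-8.5,-1]
    - [0.43,-4.73,-0.76,-18,0,-8.5,-1]
  newtons: 25

```text
time_s: 7.68
ee_pos: [0.5595, 0.1036, 0.1548]
tcp_rot: [[0.892, -0.042, 0.449], [-0.257, -0.866, 0.429], [0.371, -0.498, -0.784]]
ft_force: [-0.0, -0.5, -1.5]
grip_width: 0.006
grip_force: 25.0
```

```bash
python3 look.py;python3 - <<'E'
from h import *
print(Bnow())
for a in((35,2,80,70,25),(38,2,80,80,25),(43.5,1,75,100,25)): print(a,toB(*a))
E
```

```text
7.67 rack mm [ -2.   -4.8 154.8] q [-0.32 -0.19  2.2   0.76  0.92  1.01] F [-0.  -0.5 -1.5] w 6.0 g 25.0
theta 60.1 psi 25.0
LOW [-12.5   2.2 159.6] UP [ -7.3   2.2 162.6]
side 954 tilt 60.6 n [0.87 0.03 0.49] lo [-12. -41.  88.] hi [ 40.  45. 177.]
top 166 tilt 47.9 n [ 0.68 -0.4   0.61] lo [-10. -54.  63.] hi [ 87.  13. 172.]
[33.8  3.9 79.7]
(35, 2, 80, 70, 25) (array([ 0.05, -1.52,  0.26]), array([-9.2,  0.2, -4.1]))
(38, 2, 80, 80, 25) (array([-0.18, -3.12,  0.77]), array([-18.3,   0.2,  -8.3]))
(43.5, 1, 75, 100, 25) (array([-1.  , -5.72,  2.82]), array([-36.4,   0.2, -16.7]))
```

Request:
play_rows:
  increments:
    - [0.05,-1.5,0.25,-9.2,0,-4.1,-1]
    - [-0.2,-3.1,0.8,-18.3,0,-8.3,-1]
    - [-0.6,-4.4,1.8,-27.4,0,-12.5,-1]
    - [-1.0,-5.7,2.8,-36.4,0,-16.7,-1]
    - [-1.0,-5.7,2.8,-36.4,0,-16.7,-1]

```text
time_s: 8.4
ee_pos: [0.5634, 0.1649, 0.1504]
tcp_rot: [[0.913, -0.059, 0.403], [0.019, -0.982, -0.187], [0.407, 0.179, -0.896]]
ft_force: [-0.7, 0.4, -1.7]
grip_width: 0.0057
grip_force: 25.0
```

Request:
play_rows:
  increments:
    - [0,0,0,0,0,0,-1]

```text
time_s: 8.52
ee_pos: [0.5631, 0.164, 0.15]
tcp_rot: [[0.914, -0.06, 0.402], [0.017, -0.983, -0.185], [0.406, 0.176, -0.897]]
ft_force: [0.6, -0.4, -2.1]
grip_width: 0.006
grip_force: 25.0
```

```bash
python3 look.py s5;python3 - <<'E'
from h import *
print(Bnow())
for a in((44,1,68,100,25),(42.5,1,60,100,25),(41,1,52,100,25),(38.5,1,40,100,25)): print(a,toB(*a))
# fingertip check from depth, in tool frame
s=robot.get_state();R=np.array(s['tcp_rot'])
d=cam('side');P=cloud(d);X=(P-s['ee_pos'])@R*1000
for sg in(-1,1):
    m=(d['pixels'].max(2)<100)&(abs(X[...,0])<14)&(sg*X[...,1]>3)&(sg*X[...,1]<20)&(X[...,2]>-60)&(X[...,2]<40)
    print(sg,m.sum(),np.percentile(X[m][:,2],[50,90,98]) if m.sum() else '')
E
```

```text
8.53 rack mm [ 58.4  -4.8 150. ] q [ 0.33 -0.04  1.99 -0.41  0.88  2.14] F [ 0.6 -0.4 -2.1] w 6.0 g 25.0
theta 100.1 psi 24.4
LOW [ 5.670e+01 -1.000e-01  1.634e+02] UP [ 6.220e+01 -1.000e-01  1.625e+02]
side 132 tilt -42.7 n [-0.63 -0.39  0.68] lo [-55. -47.  56.] hi [ 63.  56. 159.]
top 66 tilt 102.1 n [ 0.89  0.42 -0.19] lo [ 42. -57.  74.] hi [ 63. -26. 178.]
[40.4  2.  72.6]
(44, 1, 68, 100, 25) (array([-0.14, -0.43,  0.36]), array([ 0.1,  0.5, -0.1]))
(42.5, 1, 60, 100, 25) (array([-0.47, -0.42,  1.1 ]), array([ 0.1,  0.5, -0.1]))
(41, 1, 52, 100, 25) (array([-0.81, -0.41,  1.84]), array([ 0.1,  0.5, -0.1]))
(38.5, 1, 40, 100, 25) (array([-1.32, -0.38,  2.95]), array([ 0.1,  0.5, -0.1]))
-1 6 [-0.79414445 33.96996779 37.97300479]
1 0
```

View pics/s5.png

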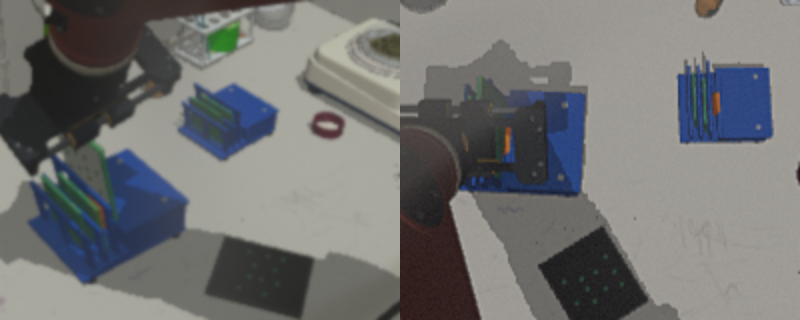

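The plate stands upright over the front slot (left half, about (103,180)). I'll check its white face against the expected plane before lowering.

```bash
cat > face.py <<'E'
from h import *
d=cam('side');P=cloud(d);q=(P-O)@np.stack([RX,RY,Z],1)*1000
s=np.zeros((400,640),bool);s[190:260,285:325]=1
im=d['pixels'].astype(int)
m=s&(q[...,0]>30)&(q[...,0]<80)&(abs(q[...,1])<60)&(q[...,2]>60)&(im.max(2)-im.min(2)<25)&(im.min(2)>60)
X=q[m];print(len(X))
if len(X)>10:
    for zl in range(60,180,15):
        k=(X[:,2]>=zl)&(X[:,2]<zl+15)
        if k.sum()>3: print(zl,k.sum(),'x med',np.median(X[k,0]).round(1),'z',X[k,2].mean().round(1),'y',X[k,1].min().round(),X[k,1].max().round())
g=s&(im[...,1]-im[...,0]>15)&(im[...,1]-im[...,2]>8)&(q[...,0]>25)&(q[...,0]<58+8)&(q[...,2]>50)
print('green z>50'); 
X=q[g]
for zl in range(50,180,15):
    k=(X[:,2]>=zl)&(X[:,2]<zl+15)
    if k.sum()>2: print(zl,k.sum(),'x',np.percentile(X[k,0],[5,50,95]).round(1),'y',np.percentile(X[k,1],[5,95]).round())
b=s&(im[...,2]-im[...,0]>40)&(q[...,2]>97)&(q[...,2]<112);print('rail',np.median(q[b],0).round(1),b.sum(),q[b].min(0).round(),q[b].max(0).round())
print('B',Bnow(),'expected white face x at z: ',[(z,round(Bnow()[0]+6.1+(z-Bnow()[2])*.176,1)) for z in(90,105,120,150)])
E
python3 face.py
```

```text
333
90 72 x med 49.8 z 97.6 y -37.0 45.0
105 69 x med 52.6 z 112.7 y -30.0 44.0
120 68 x med 55.3 z 127.7 y -25.0 43.0
135 55 x med 57.6 z 142.1 y -22.0 45.0
150 38 x med 60.1 z 156.8 y 3.0 44.0
165 27 x med 62.4 z 170.9 y 19.0 50.0
green z>50
65 30 x [63.9 65.  65.8] y [-9. 44.]
80 12 x [46.4 65.5 66. ] y [-2. 49.]
95 6 x [48.  49.6 51.4] y [45. 49.]
110 11 x [51.4 52.6 54.5] y [45. 50.]
125 11 x [53.8 55.  56.5] y [45. 49.]
140 9 x [55.9 57.6 60.4] y [43. 48.]
155 12 x [58.9 60.3 62.7] y [45. 50.]
170 33 x [59.7 62.7 64.1] y [29. 48.]
rail [ 61.2  30.3 103. ] 73 [ 46. -18.  97.] [ 63.  62. 109.]
B [40.3  1.1 74. ] expected white face x at z:  [(90, np.float64(49.2)), (105, np.float64(51.9)), (120, np.float64(54.5)), (150, np.float64(59.8))]
```

Face, rail and commanded poses agree within 1 mm. I'll shift 5 mm toward the bars and go in.

Run:
```python
from h import *
print(Bnow())
for a in((45.5,1,74,100,25),(44.5,1,68,100,25),(43.2,1,60,100,25),(42.2,1,54,100,25)): print(a,toB(*a))
```

```text
[40.3  1.1 74. ]
(45.5, 1, 74, 100, 25) (array([-0.  , -0.51, -0.11]), array([ 0.1,  0.4, -0.2]))
(44.5, 1, 68, 100, 25) (array([-0.26, -0.52,  0.44]), array([ 0.1,  0.4, -0.2]))
(43.2, 1, 60, 100, 25) (array([-0.6 , -0.53,  1.18]), array([ 0.1,  0.4, -0.2]))
(42.2, 1, 54, 100, 25) (array([-0.85, -0.53,  1.73]), array([ 0.1,  0.4, -0.2]))
```

Request:
play_rows:
  increments:
    - [0,-0.5,-0.1,0,0.4,0,-1]
    - [-0.13,-0.52,0.2,0,0.4,0,-1]
    - [-0.26,-0.52,0.45,0,0.4,0,-1]
    - [-0.45,-0.53,0.85,0,0.4,0,-1]
    - [-0.6,-0.53,1.2,0,0.4,0,-1]

```text
time_s: 9.35
ee_pos: [0.5646, 0.1673, 0.1397]
tcp_rot: [[0.907, -0.061, 0.416], [0.019, -0.983, -0.184], [0.42, 0.175, -0.891]]
ft_force: [0.2, -1.9, -0.1]
grip_width: 0.0061
grip_force: 25.0
```

Request:
play_rows:
  increments:
    - [-0.12,0,0.28,0,0,0,-1]
    - [-0.25,0,0.55,0,0,0,-1]
    - [-0.25,0,0.55,0,0,0,-1]

```text
time_s: 9.72
ee_pos: [0.5645, 0.1663, 0.1335]
tcp_rot: [[0.908, -0.061, 0.415], [0.019, -0.983, -0.184], [0.419, 0.175, -0.891]]
ft_force: [1.9, -3.2, -1.6]
grip_width: 0.0058
grip_force: 25.1
```

Run:
```python
from h import *
show();print(Bnow())
for a in((40.8,1,46,100,25),(39.8,1,40,100,25)): print(a,toB(*a))
```

```text
9.72 rack mm [ 60.8  -6.1 133.5] q [ 0.34 -0.02  2.01 -0.43  0.84  2.18] F [ 1.9 -3.2 -1.6] w 5.8 g 25.1
theta 100.1 psi 25.2
[43.8  0.4 54.7]
(40.8, 1, 46, 100, 25) (array([-0.42,  0.15,  0.81]), array([ 0.1, -0.2, -0.1]))
(39.8, 1, 40, 100, 25) (array([-0.68,  0.15,  1.36]), array([ 0.1, -0.2, -0.1]))
```

Request:
play_rows:
  increments:
    - [0,0.15,0,0,-0.2,0,-1]
    - [-0.14,0.15,0.28,0,-0.2,0,-1]
    - [-0.28,0.15,0.55,0,-0.2,0,-1]
    - [-0.42,0.15,0.81,0,-0.2,0,-1]
    - [-0.42,0.15,0.81,0,-0.2,0,-1]

```text
time_s: 10.35
ee_pos: [0.5642, 0.1639, 0.1254]
tcp_rot: [[0.909, -0.06, 0.413], [0.018, -0.983, -0.183], [0.417, 0.174, -0.892]]
ft_force: [-0.5, 0.6, 0.1]
grip_width: 0.0059
grip_force: 25.0
```

Run:
```python
from h import *
show();print(Bnow())
for a in((39.8,1,40,100,25),(38.8,1,34,100,25)): print(a,toB(*a))
```

```text
10.35 rack mm [ 58.4  -6.  125.4] q [ 0.33 -0.01  2.02 -0.43  0.82  2.18] F [-0.5  0.6  0.1] w 5.9 g 25.0
theta 100.0 psi 25.0
[41.5  0.7 46.5]
(39.8, 1, 40, 100, 25) (array([-0.31,  0.05,  0.6 ]), array([ 0. , -0. , -0.1]))
(38.8, 1, 34, 100, 25) (array([-0.56,  0.05,  1.15]), array([ 0. , -0. , -0.1]))
```

Request:
play_rows:
  increments:
    - [-0.1,0.05,0.2,0,0,0,-1]
    - [-0.2,0.05,0.4,0,0,0,-1]
    - [-0.31,0.05,0.6,0,0,0,-1]
    - [-0.31,0.05,0.6,0,0,0,-1]

```text
time_s: 10.85
ee_pos: [0.5652, 0.1626, 0.1203]
tcp_rot: [[0.907, -0.06, 0.416], [0.018, -0.983, -0.182], [0.42, 0.173, -0.891]]
ft_force: [0.5, 2.9, 5.9]
grip_width: 0.0057
grip_force: 25.0
```

```bash
cat > st.py <<'E'
from h import *
show();print(Bnow())
z=Bnow()[2]
for dz in(5,10):
    zt=z-dz; a=(38+(zt-20.8)*.17,1,zt,100,25); print(np.round(a,1),toB(*a))
E
python3 st.py
```

```text
10.85 rack mm [ 57.2  -7.  120.3] q [ 0.33 -0.    2.02 -0.44  0.81  2.18] F [0.5 2.9 5.9] w 5.7 g 25.0
theta 99.9 psi 25.2
[40.4 -0.6 41.4]
[ 40.7   1.   36.4 100.   25. ] (array([-0.33, -0.12,  0.39]), array([-0. , -0.2, -0.1]))
[ 39.8   1.   31.4 100.   25. ] (array([-0.54, -0.13,  0.85]), array([-0. , -0.2, -0.1]))
```

Request:
play_rows:
  increments:
    - [-0.05,-0.12,0.1,0,0,0,-1]
    - [-0.13,-0.12,0.22,0,0,0,-1]
    - [-0.2,-0.12,0.4,0,0,0,-1]
    - [-0.2,-0.12,0.4,0,0,0,-1]

```text
time_s: 11.35
ee_pos: [0.5652, 0.1625, 0.1157]
tcp_rot: [[0.907, -0.061, 0.416], [0.018, -0.983, -0.183], [0.42, 0.174, -0.891]]
ft_force: [1.0, 1.0, 4.9]
grip_width: 0.0057
grip_force: 25.0
```

```bash
python3 st.py
```

```text
11.35 rack mm [ 57.2  -7.  115.7] q [ 0.33  0.01  2.03 -0.44  0.8   2.19] F [1.  1.  4.9] w 5.7 g 25.0
theta 100.0 psi 25.2
[40.2 -0.6 36.9]
[ 39.9   1.   31.9 100.   25. ] (array([-0.33, -0.05,  0.4 ]), array([ 0. , -0.2, -0.1]))
[ 39.    1.   26.9 100.   25. ] (array([-0.54, -0.06,  0.86]), array([ 0. , -0.2, -0.1]))
```

Request:
play_rows:
  increments:
    - [-0.06,0,0.13,0,0,0,-1]
    - [-0.13,0,0.26,0,0,0,-1]
    - [-0.2,0,0.4,0,0,0,-1]
    - [-0.25,0,0.5,0,0,0,-1]
    - [-0.25,0,0.5,0,0,0,-1]

```text
time_s: 11.98
ee_pos: [0.5645, 0.1615, 0.1096]
tcp_rot: [[0.908, -0.061, 0.415], [0.018, -0.983, -0.183], [0.419, 0.174, -0.891]]
ft_force: [2.4, 1.8, 4.7]
grip_width: 0.0058
grip_force: 25.0
```

```bash
python3 st.py; python3 face.py
```

```text
11.97 rack mm [ 56.1  -6.4 109.6] q [ 0.33  0.01  2.03 -0.45  0.79  2.19] F [2.4 1.8 4.7] w 5.8 g 25.0
theta 100.0 psi 25.2
[39.2  0.1 30.8]
[ 38.8   1.   25.8 100.   25. ] (array([-0.27, -0.05,  0.43]), array([ 0. , -0.2, -0.1]))
[ 38.    1.   20.8 100.   25. ] (array([-0.49, -0.06,  0.88]), array([ 0. , -0.2, -0.1]))
87
60 8 x med 51.4 z 66.9 y 26.0 46.0
75 12 x med 52.4 z 77.5 y -32.0 44.0
90 11 x med 57.3 z 100.3 y -13.0 45.0
105 35 x med 58.7 z 111.6 y 6.0 44.0
120 15 x med 61.1 z 125.7 y 20.0 43.0
green z>50
65 39 x [62.2 64.8 65.7] y [-10.  44.]
80 18 x [63.6 65.2 65.9] y [-4. 45.]
95 8 x [56.1 62.  65.6] y [-5. 48.]
110 10 x [56.5 58.7 60.6] y [43. 48.]
125 19 x [60.  61.7 63.1] y [31. 48.]
rail [ 61.1  42.4 102.1] 57 [52. -1. 97.] [ 63.  61. 111.]
B [39.2  0.2 30.8] expected white face x at z:  [(90, np.float64(55.7)), (105, np.float64(58.4)), (120, np.float64(61.0)), (150, np.float64(66.3))]
```

Request:
play_rows:
  increments:
    - [-0.06,-0.02,0.13,0,0,0,-1]
    - [-0.13,-0.04,0.26,0,0,0,-1]
    - [-0.2,-0.05,0.4,0,0,0,-1]
    - [-0.27,-0.05,0.53,0,0,0,-1]
    - [-0.27,-0.05,0.53,0,0,0,-1]

```text
time_s: 12.65
ee_pos: [0.5638, 0.1606, 0.1032]
tcp_rot: [[0.908, -0.061, 0.414], [0.018, -0.983, -0.184], [0.418, 0.174, -0.892]]
ft_force: [1.9, 1.1, 5.5]
grip_width: 0.0057
grip_force: 25.0
```

```bash
python3 st.py; python3 face.py; python3 -c "from h import *;tips()"
```

```text
12.65 rack mm [ 55.2  -5.7 103.2] q [ 0.33  0.02  2.04 -0.45  0.78  2.2 ] F [1.9 1.1 5.5] w 5.7 g 25.0
theta 100.0 psi 25.1
[38.2  0.9 24.4]
[ 37.8   1.   19.4 100.   25. ] (array([-0.21, -0.04,  0.45]), array([ 0.1, -0.1, -0.1]))
[ 36.9   1.   14.4 100.   25. ] (array([-0.42, -0.05,  0.91]), array([ 0.1, -0.1, -0.1]))
63
60 9 x med 51.7 z 68.0 y 28.0 45.0
75 9 x med 53.4 z 78.2 y -23.0 45.0
90 9 x med 58.6 z 100.3 y -8.0 45.0
105 28 x med 59.0 z 112.0 y 16.0 45.0
120 5 x med 61.4 z 123.0 y 27.0 44.0
green z>50
65 37 x [62.8 64.8 65.7] y [-11.  45.]
80 14 x [64.5 65.  65.8] y [-7. 45.]
95 3 x [55.6 55.8 57.6] y [46. 47.]
110 8 x [56.9 59.1 60.7] y [45. 48.]
125 18 x [58.7 61.  62. ] y [33. 49.]
rail [ 61.1  44.1 103. ] 48 [51. 11. 98.] [ 63.  62. 106.]
B [38.2  0.9 24.4] expected white face x at z:  [(90, np.float64(55.8)), (105, np.float64(58.5)), (120, np.float64(61.1)), (150, np.float64(66.4))]
LOW [ 54.3  -0.2 115.3] UP [ 60.2  -0.2 114.3]
```

About 3 mm is left. I'll release, withdraw, and finish with shut fingertips on the top edge.

Request:
play_rows:
  increments:
    - [0,0,0,0,0,0,-0.4]
    - [0,0,0,0,0,0,-0.4]
    - [0,0,0,0,0,0,-0.4]
    - [1.7,0,-3.6,0,0,0,-0.4]
    - [3.4,0,-7.2,0,0,0,-0.4]

```text
time_s: 13.32
ee_pos: [0.5635, 0.1744, 0.1806]
tcp_rot: [[0.91, -0.06, 0.41], [0.018, -0.983, -0.184], [0.414, 0.175, -0.893]]
ft_force: [0.7, 0.4, 1.0]
grip_width: 0.0263
grip_force: 0.0
```

Request:
play_rows:
  increments:
    - [0,0,0,0,0,0,-1]
    - [0,0,0,0,0,0,-1]

```text
time_s: 13.58
ee_pos: [0.5637, 0.1745, 0.1801]
tcp_rot: [[0.909, -0.06, 0.411], [0.018, -0.983, -0.184], [0.415, 0.175, -0.893]]
ft_force: [0.8, -0.2, -0.4]
grip_width: 0.0134
grip_force: 0.0
```

```bash
python3 - <<'E'
from h import *
show();tips();R=tool(100,0)
for x,z in((60.5,150),(59.5,139)): print(x,z,inc(W(x/1e3,0,z/1e3)-R[:,2]*(.019-OFF),R))
E
python3 face.py
```

```text
13.57 rack mm [ 69.   -4.8 180.1] q [ 0.36 -0.06  1.96 -0.4   0.94  2.14] F [ 0.8 -0.2 -0.4] w 13.4 g 0.0
theta 100.1 psi 24.9
LOW [ 64.5   0.7 192.9] UP [ 77.6   0.7 190.5]
60.5 150 (array([-2.29,  0.31,  3.8 ]), array([  0.1, -24.9,  -0.1]))
59.5 139 (array([-2.76,  0.22,  4.79]), array([  0.1, -24.9,  -0.1]))
127
60 10 x med 52.0 z 67.5 y 25.0 46.0
75 8 x med 53.6 z 79.2 y -20.0 45.0
90 14 x med 58.0 z 101.0 y -23.0 45.0
105 62 x med 59.2 z 112.2 y -20.0 43.0
120 32 x med 60.3 z 124.9 y -22.0 44.0
green z>50
65 32 x [61.8 65.  65.9] y [-9. 44.]
80 19 x [64.2 65.  65.8] y [-8. 45.]
95 4 x [55.4 57.7 64.5] y [22. 49.]
110 13 x [57.7 59.7 61. ] y [-12.  49.]
125 65 x [57.7 60.6 61.9] y [-14.  47.]
rail [ 61.1  33.1 102.7] 74 [ 50. -18.  97.] [ 63.  62. 108.]
B [ 51.6   2.5 100.5] expected white face x at z:  [(90, np.float64(55.9)), (105, np.float64(58.5)), (120, np.float64(61.1)), (150, np.float64(66.4))]
```

Request:
play_rows:
  increments:
    - [-1,0.2,1,0,-9,0,-1]
    - [-2,0.3,2.6,0,-18,0,-1]
    - [-2.3,0.3,3.8,0,-24.9,0,-1]
    - [-2.3,0.3,3.8,0,-24.9,0,-1]
    - [-2.3,0.3,3.8,0,-24.9,0,-1]

```text
time_s: 14.25
ee_pos: [0.5581, 0.164, 0.1369]
tcp_rot: [[0.998, -0.06, -0.009], [-0.061, -0.983, -0.175], [0.002, 0.175, -0.985]]
ft_force: [0.2, -0.5, 0.1]
grip_width: 0.0007
grip_force: 0.0
```

```bash
cat > top.py <<'E'
from h import *
show();tips()
for n in('side','top'):
    d=cam(n);P=cloud(d);q=(P-O)@np.stack([RX,RY,Z],1)*1000;im=d['pixels'].astype(int)
    g=(im[...,1]-im[...,0]>12)&(im[...,1]-im[...,2]>5)&(q[...,0]>48)&(q[...,0]<72)&(abs(q[...,1])<52)&(q[...,2]>108)&(q[...,2]<150)
    X=q[g]
    if len(X)>3: print(n,len(X),'top z pct50,90,97',np.percentile(X[:,2],[50,90,97]).round(1),'x',np.percentile(X[:,0],[10,50,90]).round(1),'y',X[:,1].min().round(),X[:,1].max().round())
E
python3 top.py
python3 - <<'E'
from h import *
R=tool(100,0)
for x,z in((60.5,139),(60,133),(59.7,128)): print(x,z,inc(W(x/1e3,0,z/1e3)-R[:,2]*(.019-OFF),R))
E
```

```text
14.25 rack mm [ 58.2   0.2 136.9] q [ 0.25  0.24  1.66 -0.17  1.3   1.94] F [ 0.2 -0.5  0.1] w 0.7 g 0.0
theta 100.1 psi 0.1
LOW [ 60.1   0.3 149.8] UP [ 60.8   0.3 149.6]
side 122 top z pct50,90,97 [129.6 131.7 132.3] x [57.8 60.3 61.7] y -46.0 50.0
top 46 top z pct50,90,97 [126.5 130.3 130.9] x [53.2 56.3 60.2] y 21.0 49.0
60.5 139 (array([ 0.  , -0.16,  1.2 ]), array([ 0. , -0.2, -0.1]))
60 133 (array([ 0.  , -0.22,  1.8 ]), array([ 0. , -0.2, -0.1]))
59.7 128 (array([-0.  , -0.27,  2.3 ]), array([ 0. , -0.2, -0.1]))
```

Top edge is at z ≈ 131–132, against 128 home. Pressing gently.

Request:
play_rows:
  increments:
    - [0,-0.1,1.2,0,0,0,-1]
    - [0,-0.1,1.6,0,0,0,-1]
    - [0,-0.1,1.8,0,0,0,-1]
    - [0,-0.1,1.95,0,0,0,-1]
    - [0,-0.1,1.95,0,0,0,-1]

```text
time_s: 14.98
ee_pos: [0.5591, 0.1619, 0.1188]
tcp_rot: [[0.998, -0.061, -0.008], [-0.061, -0.983, -0.174], [0.003, 0.174, -0.985]]
ft_force: [0.5, 0.1, 0.0]
grip_width: 0.0002
grip_force: 0.0
```

```bash
python3 top.py
```

```text
14.97 rack mm [ 56.1  -0.9 118.8] q [ 0.25  0.26  1.67 -0.18  1.27  1.94] F [0.5 0.1 0. ] w 0.2 g 0.0
theta 100.0 psi 0.1
LOW [ 58.3  -0.9 131.6] UP [ 58.5  -0.9 131.6]
side 82 top z pct50,90,97 [128.8 131.3 131.8] x [58.1 60.3 61.6] y -45.0 49.0
top 20 top z pct50,90,97 [119.6 128.5 129.1] x [53.1 54.5 58.2] y 24.0 45.0
```

Request:
play_rows:
  increments:
    - [0,0,0.1,0,0,0,-1]
    - [0,0,0.2,0,0,0,-1]
    - [0,0,0.2,0,0,0,-1]

```text
time_s: 15.45
ee_pos: [0.5596, 0.1618, 0.1182]
tcp_rot: [[0.998, -0.061, -0.007], [-0.061, -0.983, -0.174], [0.004, 0.174, -0.985]]
ft_force: [-1.8, -0.0, 7.4]
grip_width: 0.0003
grip_force: 3.8
```

Request:
play_rows:
  increments:
    - [0,0,0.1,0,0,0,-1]
    - [0,0,0.15,0,0,0,-1]
    - [0,0,0.15,0,0,0,-1]

```text
time_s: 15.82
ee_pos: [0.5597, 0.1618, 0.1181]
tcp_rot: [[0.998, -0.061, -0.006], [-0.061, -0.983, -0.174], [0.004, 0.174, -0.985]]
ft_force: [-5.7, 1.2, 13.8]
grip_width: 0.0005
grip_force: 7.3
```

```bash
python3 top.py
```

```text
15.82 rack mm [ 56.1  -1.5 118.1] q [ 0.25  0.26  1.67 -0.18  1.26  1.94] F [-5.7  1.2 13.8] w 0.5 g 7.3
theta 100.0 psi 0.2
LOW [ 58.   -1.4 131. ] UP [ 58.6  -1.4 130.9]
side 82 top z pct50,90,97 [128.2 130.8 131.3] x [57.6 60.4 61.7] y -47.0 49.0
top 22 top z pct50,90,97 [116.8 127.7 129.2] x [52.9 54.4 56.3] y 23.0 42.0
```

The tips stop firmly at 14 N with no movement, which suggests the plate is on the bottom. I'll back off and check its height against the rail.

Request:
play_rows:
  increments:
    - [0,0,-1,0,0,0,-1]
    - [0,0,-5,0,0,0,-1]
    - [0,0,-10,0,0,0,-1]
    - [0,0,-14,0,0,0,-1]
    - [0,0,-14,0,0,0,-1]

```text
time_s: 16.55
ee_pos: [0.5623, 0.1867, 0.2577]
tcp_rot: [[0.998, -0.061, -0.001], [-0.06, -0.983, -0.172], [0.01, 0.172, -0.985]]
ft_force: [-0.1, -0.7, -0.5]
grip_width: 0.0003
grip_force: 0.0
```

```bash
python3 top.py
python3 - <<'E'
from h import *
d=cam('side');im=d['pixels'].astype(int)
P=cloud(d);q=(P-O)@np.stack([RX,RY,Z],1)*1000
# boundary of plate top edge: per column topmost white/green pixel; cast ray onto the plane of plate mid top (rack x 60)
def onx(u,v,x):
    o,r=ray(d,u,v);o=rack(o);r=np.array([r@RX,r@RY,r[2]]);return (o+r*(x/1e3-o[0])/r[0])*1000
g=(im[...,1]-im[...,0]>12)&(im[...,1]-im[...,2]>5)&(q[...,0]>50)&(q[...,0]<70)&(abs(q[...,1])<52)&(q[...,2]>108)&(q[...,2]<150)
for u in range(290,330,2):
    v=np.nonzero(g[:,u])[0]
    if len(v): print(u,v.min(),v.max(),'top ray@57',onx(u,v.min()-.5,57).round(1)[1:],'low green ray@63',onx(u,v.max()+.5,63).round(1)[1:])
# rail top front edge for reference
b=(im[...,2]-im[...,0]>40)&(q[...,0]>52)&(q[...,0]<70)&(q[...,2]>95)&(q[...,2]<112)
for u in range(280,320,4):
    v=np.nonzero(b[:,u])[0]
    if len(v): print('rail',u,v.min(),'ray@58',onx(u,v.min()-.5,58).round(1)[1:],P[v.min(),u,2]*1000)
a=cv2.resize(d['pixels'][170:270,260:360],None,fx=5,fy=5,interpolation=cv2.INTER_CUBIC);cv2.imwrite('pics/s6.png',a[...,::-1])
E
```

```text
16.55 rack mm [ 81.1  -2.6 257.7] q [ 0.29  0.17  1.51 -0.17  1.52  1.93] F [-0.1 -0.7 -0.5] w 0.3 g 0.0
theta 99.9 psi 0.5
LOW [ 83.2  -2.5 270.5] UP [ 83.5  -2.5 270.5]
side 114 top z pct50,90,97 [128.9 131.1 131.5] x [58.  60.2 61.8] y -47.0 49.0
top 103 top z pct50,90,97 [127.2 130.2 131. ] x [53.6 57.7 60.8] y -16.0 49.0
290 210 213 top ray@57 [ -1.1 129.1] low green ray@63 [  7.7 126.3]
292 211 215 top ray@57 [  7.  131.5] low green ray@63 [ 15.6 125.8]
294 213 216 top ray@57 [ 14.8 131. ] low green ray@63 [ 23.5 128.3]
296 215 218 top ray@57 [ 22.6 130.5] low green ray@63 [ 31.2 127.8]
298 217 220 top ray@57 [ 30.2 129.9] low green ray@63 [ 38.8 127.4]
300 219 223 top ray@57 [ 37.8 129.4] low green ray@63 [ 46.3 124. ]
302 221 228 top ray@57 [ 45.4 128.9] low green ray@63 [ 53.7 114.9]
rail 280 211 ray@58 [-42.9  99.2] 103.48097165885393
rail 284 215 ray@58 [-25.9  98.5] 102.37118612513929
rail 288 218 ray@58 [ -9.  100.8] 105.80057225971315
rail 292 222 ray@58 [  7.2 100.1] 102.73484264957447
rail 296 226 ray@58 [23.1 99.3] 102.63280102845225
rail 300 230 ray@58 [38.7 98.6] 103.82709095786022
rail 304 233 ray@58 [ 54.  100.8] 103.70672522833999
```

View pics/s6.png

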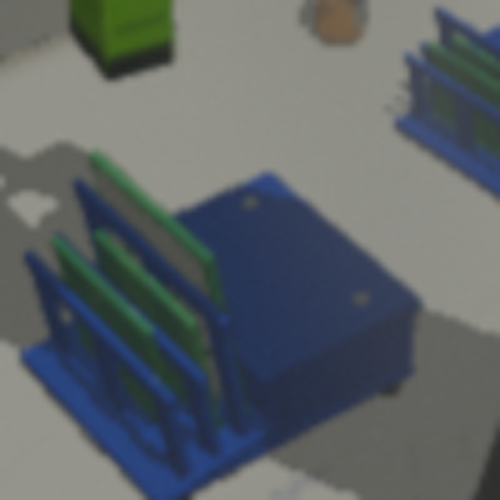

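The plate stands in the front slot, centred, leaning on the bars (about (155,220) in the crop). For its height, I'll use the fixed green plates (tops at 95 mm) to calibrate the same measurement.

Run:
```python
from h import *
for n in('side','top'):
  A=[]
  for k in range(6):
    d=cam(n);im=d['pixels'].astype(int);q=(cloud(d)-O)@np.stack([RX,RY,Z],1)*1000
    g=(im[...,1]-im[...,0]>12)&(im[...,1]-im[...,2]>5)&(abs(q[...,1])<40)&(q[...,2]>30)&(q[...,2]<150)
    r=[]
    for lo,hi,zl in((50,68,115),(66,84,80),(84,102,80)):
        X=q[g&(q[...,0]>lo)&(q[...,0]<hi)&(q[...,2]>zl)]
        r+=[len(X)]+(list(np.percentile(X[:,2],[75,90,97]))+[np.median(X[:,0])] if len(X) else [0]*4)
    A.append(r)
  print(n,np.mean(A,0).round(1))
```

```text
side [ 84.7 130.4 131.  131.6  60.3 113.7  92.5  94.3  95.3  67.9  40.   90.9
  91.7  92.7  84.7]
top [ 65.8 129.1 129.9 130.9  58.4  65.   92.   93.1  94.4  81.1  10.7  89.1
  89.8  90.5  84.6]
```

Run:
```python
from h import *
B=np.arange(-50,51,12.5);S={}
for n in('side','top'):
  acc=[];rail=[]
  for k in range(8):
    d=cam(n);im=d['pixels'].astype(int);q=(cloud(d)-O)@np.stack([RX,RY,Z],1)*1000
    m=(q[...,0]>50)&(q[...,0]<68)&(abs(q[...,1])<52)&(q[...,2]>112)&(q[...,2]<140)
    acc.append(q[m])
    b=(im[...,2]-im[...,0]>35)&(q[...,0]>55)&(q[...,0]<66)&(q[...,2]>95)&(q[...,2]<109)&(abs(q[...,1])<60);rail.append(q[b])
  X=np.vstack(acc);Y=np.vstack(rail)
  print(n,[ (round((lo+hi)/2),round(np.percentile(X[(X[:,1]>lo)&(X[:,1]<=hi),2],92),1)) for lo,hi in zip(B,B[1:]) if ((X[:,1]>lo)&(X[:,1]<=hi)).sum()>15])
  print(' rail 92pct',np.percentile(Y[:,2],[50,92]).round(1))
```

```text
side [(-44, np.float64(130.6)), (-31, np.float64(131.1)), (-19, np.float64(130.6)), (-6, np.float64(130.7)), (6, np.float64(131.1)), (19, np.float64(130.8)), (31, np.float64(131.1)), (44, np.float64(131.0))]
 rail 92pct [102.8 104.8]
top [(-19, np.float64(129.3)), (-6, np.float64(129.8)), (6, np.float64(129.8)), (19, np.float64(129.9)), (31, np.float64(129.5)), (44, np.float64(130.0))]
 rail 92pct [102.1 104.8]
```

The height is ambiguous by 1–2 mm, though the plate is level. I'll press once more, slightly firmer, to see whether it still moves.

Run:
```python
from h import *
show();R=tool(100,0)
for x,z in((60.5,135),(60,131)): print(x,z,inc(W(x/1e3,0,z/1e3)-R[:,2]*(.019-OFF),R))
```

```text
18.1 rack mm [ 79.9  -0.4 253. ] q [ 0.29  0.18  1.51 -0.17  1.51  1.93] F [-0.2 -0.1 -0.2] w -0.2 g 0.0
theta 100.0 psi 0.1
60.5 135 (array([-0.07, -0.15, 13.26]), array([ 0. , -0.1, -0.1]))
60 131 (array([-0.07, -0.17, 13.66]), array([ 0. , -0.1, -0.1]))
```

Request:
play_rows:
  increments:
    - [0,-0.1,5,0,0,0,-1]
    - [0,-0.15,10,0,0,0,-1]
    - [0,-0.15,12.8,0,0,0,-1]
    - [0,-0.15,13.4,0,0,0,-1]
    - [0,-0.15,13.5,0,0,0,-1]

```text
time_s: 18.73
ee_pos: [0.5595, 0.1638, 0.1206]
tcp_rot: [[0.998, -0.061, -0.008], [-0.061, -0.983, -0.174], [0.003, 0.174, -0.985]]
ft_force: [0.6, 0.7, 1.0]
grip_width: 0.0004
grip_force: 0.0
```

Request:
play_rows:
  increments:
    - [0,0,0.05,0,0,0,-1]
    - [0,0,0.1,0,0,0,-1]
    - [0,0,0.15,0,0,0,-1]
    - [0,0,0.2,0,0,0,-1]
    - [0,0,0.2,0,0,0,-1]

```text
time_s: 19.35
ee_pos: [0.559, 0.1633, 0.118]
tcp_rot: [[0.998, -0.061, -0.008], [-0.061, -0.983, -0.174], [0.002, 0.174, -0.985]]
ft_force: [0.4, 0.3, 0.7]
grip_width: 0.0005
grip_force: 0.5
```

```bash
python3 -c "
from h import *
show();tips()"
```

```text
19.35 rack mm [ 57.6  -0.8 118. ] q [ 0.25  0.26  1.67 -0.18  1.27  1.94] F [0.4 0.3 0.7] w 0.5 g 0.5
theta 100.0 psi 0.1
LOW [ 59.6  -0.7 130.9] UP [ 60.1  -0.7 130.8]
```

Request:
play_rows:
  increments:
    - [0,0,0.1,0,0,0,-1]
    - [0,0,0.2,0,0,0,-1]
    - [0,0,0.2,0,0,0,-1]

```text
time_s: 19.73
ee_pos: [0.5592, 0.1633, 0.1179]
tcp_rot: [[0.998, -0.061, -0.008], [-0.061, -0.983, -0.174], [0.003, 0.174, -0.985]]
ft_force: [-5.2, 0.4, 11.0]
grip_width: 0.0005
grip_force: 5.4
```

Request:
play_rows:
  increments:
    - [0,0,0.1,0,0,0,-1]
    - [0,0,0.15,0,0,0,-1]
    - [0,0,0.15,0,0,0,-1]

```text
time_s: 20.1
ee_pos: [0.5594, 0.1633, 0.1178]
tcp_rot: [[0.998, -0.061, -0.007], [-0.061, -0.983, -0.174], [0.004, 0.174, -0.985]]
ft_force: [-7.8, 1.2, 18.0]
grip_width: 0.0004
grip_force: 8.9
```

```bash
python3 -c "
from h import *
show();tips()"
```

```text
20.1 rack mm [ 57.6  -1.1 117.8] q [ 0.25  0.26  1.67 -0.18  1.26  1.94] F [-7.8  1.2 18. ] w 0.4 g 8.9
theta 100.0 psi 0.2
LOW [ 59.6  -1.1 130.6] UP [ 60.   -1.1 130.5]
```

At 18 N it doesn't move at all, so the plate is on the bottom. Retreating.

Request:
play_rows:
  increments:
    - [0,0,-1,0,0,0,-1]
    - [0,0,-5,0,0,0,-1]
    - [0,0,-10,0,0,0,-1]
    - [0,0,-14,0,0,0,-1]
    - [0,0,-14,0,0,0,-1]

```text
time_s: 20.72
ee_pos: [0.5623, 0.1881, 0.2569]
tcp_rot: [[0.998, -0.061, -0.001], [-0.06, -0.983, -0.172], [0.01, 0.172, -0.985]]
ft_force: [0.2, 0.2, 0.0]
grip_width: 0.0005
grip_force: 0.0
```

```bash
python3 top.py; python3 -c "
from h import *
print(robot.job_done())"
```

```text
20.73 rack mm [ 82.5  -2.6 256.9] q [ 0.29  0.17  1.5  -0.17  1.51  1.93] F [0.2 0.2 0. ] w 0.5 g 0.0
theta 99.9 psi 0.5
LOW [ 84.5  -2.5 269.7] UP [ 85.   -2.5 269.6]
side 117 top z pct50,90,97 [128.8 131.1 131.9] x [57.5 60.3 61.8] y -45.0 50.0
top 102 top z pct50,90,97 [127.2 129.4 130.1] x [53.4 57.8 61.1] y -15.0 50.0
the job is handed in; nothing more can be done
None
```

I handed the job in at 20.7 s with the plate on edge in the front slot, centred to a few mm; it stood firm under an 18 N press, so I take it as fully home, though camera heights could be 1–2 mm high, and the bystanders were never approached.

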